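# Complete the salt shaker set and hold it up level

## Robot

A 6-joint arm with a two-finger parallel gripper is mounted at the origin on a cart in front of the work surface, level with it; the furniture and walls round the work are solid. World frame = base frame: x ahead of the robot, y to its left, z up, the work surface at z = 0. Lengths are in mm, angles in rad, forces in N, time in s.
With the tool pointing down it reaches from about 350 to 875 mm from the base axis. Payload 4.2 kg.
Tool frame: the origin (TCP) lies at the very end of the fingers, on their centre line; the grasp point (between the pads) lies 19 mm behind it (arm.grip_point_offset is the distance from the TCP to the grasp point, in mm); z points along the fingers, y is the direction in which the jaws open and shut (so a half turn about z gives the same grasp; the last joint's range is limited). The gripper opens to 85 mm and grips with 20 to 120 N. Pads are 22 mm wide; open, the fingers measure 114 mm over their backs; the gripper's body (76 mm by 85 mm) begins 54 mm behind the grasp point. The pads swing forward as they close: fully open they stand 13 mm farther back than shut.
Start: joints at [1.51, 0.385, 0.008, 0, -1.194, -0.259], TCP at [196.453, 593.3, 231.312] pointing down, gripper open.
Joint ranges: [-3.14, 3.14], [-1.21, 2.06], [-1.07, 1.41], [-3.16, 2.05], [-2.99, -0.16], [-3.1, 3.1]. Speed limits (rad/s): [2.79, 2.79, 3.14, 3.14, 3.14, 3.14].

## Interface

Orientations are given as a unit quaternion [x, y, z, w].
In Python, from bench import arm gives the robot as it stands.
- The arm moves only by the tool drive_tool, never from a script. Its argument "steps" is a list of rows, each a list of 5 numbers: the shift along the tool's x, y, z in m, then the turn about the tool's z in degrees, then the finger opening in m, from 0 to 0.0854. A call has 1 to 20 rows; each row shifts and turns the commanded pose from where the row before left it, along the tool's axes as they then stand; what a row does not reach is not made up. A row lasts 1/10 s, in which the tool goes at most 50 mm and 8.59 degrees, less where a joint would pass 70% of its speed; a pose out of reach is approached as far as the arm can. A call is refused whole if a number of a shift passes 0.05 or a number of a turn 8.59, either way. A call with a gripper value outside its range is refused whole. The fingers move at their own pace and stop on an object; the grip force is fixed at half the most. Time passes only in rows, so rows that do not move let the fingers close. It gives the time, the measured TCP pose, the force and the opening at its end, in the units of the state.
- arm.read_state(): the state, without advancing time (a new reading comes with each control period).
- arm.get_image(name): name is "scene" or "top" or "wrist"; returns (picture, depth): 384x512x3 uint8, blue, green, red; 384x512 float32, mm along the optical axis (not along the pixel's ray), 0 where there is no reading.
- arm.camera_params(name): a dict with "K" (3x3 intrinsics, pixels), "world_to_cam" (4x4, takes a point from world to camera coordinates); the wrist camera has in their place "mount" (4x4, takes a point from camera to tool coordinates, whose origin is the TCP and whose axes are the flange's). Camera axes: x right, y up, looking along -z (the intrinsics and any distortion apply to the point x, -y, -z); pixel columns grow to the right and rows downward; lengths in mm; the calibration is good to about 2 mm. A picture is of the moment at which its call begins: read the wrist's pose just before it. camera_params takes no time and is no camera call.
- arm.job_done(): hands the job in, once; it reports no verdict.
The state is a dict: "clock": time; "joints": joint angles; "joint_vel": joint speeds; "joint_efforts": joint torques, N m; "position": TCP position; "ee_rot": TCP orientation; "contact_force": force on the tool from outside, world axes, zero at the start; "wrist_torque": the same for the moment, N m; "gripper_width": finger opening in mm.
Only numpy, scipy, OpenCV 4.12 (cv2) and the standard library are available. Lean on these libraries where they do the work, as an engineer would, in place of code of your own. Each camera call takes 0.05 s, during which the arm holds its last target.

## Task

Two glass salt shakers are missing from the wooden carrying stand: stand the two that are on the worktop upright in its two empty pockets and let go of them. Then take the stand by its bar handle, lift it at least 10 cm clear of the worktop with all four shakers in it, and keep it there level and still; the program finishes while holding it up. Keep the stand level all the way, knock no shaker over, and leave the cup, the ramekin and the tape roll where they are.

Things in the scene. Friction and masses are not known exactly. Their poses are not given: they have to be found in the camera images.
- stand: dark wooden block 138 x 146 x 22 mm (x, y, z) with four round pockets in its top and a bar handle over it; loose, about 0.45 kg empty, 0.7 kg full, its weight centred under the handle. Origin at the centre of its underside, z up, x along the handle bar. The handle bar's top is at 122 mm height, the caps of shakers standing in it at 80 mm. Each pocket centre is 44 mm from the middle along x and 48 mm along y.
- handle (a point): centre of the stand's wooden handle bar, 113 mm above the stand's underside: the bar runs along the stand's x, 92 mm long, 12 mm thick (along the stand's y), 18 mm high; two upright steel posts of 8 mm diameter carry it at 32 mm either side of this point along x, nothing is below it between the posts down to the block.
- bay_a (a point): centre of the floor of one of the four round pockets of the stand (37 mm across, flat floor 6 mm above the worktop while the stand is on it, 16 mm deep; a shaker has 5 mm of play all round); it is at the +x, +y corner of the stand. Already holds shaker_in_a.
- bay_b (a point): centre of the floor of one of the four round pockets of the stand (37 mm across, flat floor 6 mm above the worktop while the stand is on it, 16 mm deep; a shaker has 5 mm of play all round); it is at the +x, -y corner of the stand. Empty at the start.
- bay_c (a point): centre of the floor of one of the four round pockets of the stand (37 mm across, flat floor 6 mm above the worktop while the stand is on it, 16 mm deep; a shaker has 5 mm of play all round); it is at the -x, +y corner of the stand. Empty at the start.
- bay_d (a point): centre of the floor of one of the four round pockets of the stand (37 mm across, flat floor 6 mm above the worktop while the stand is on it, 16 mm deep; a shaker has 5 mm of play all round); it is at the -x, -y corner of the stand. Already holds shaker_in_d.
- shaker_1: one of the two glass salt shakers standing alone on the worktop, not in the stand; 27 mm diameter, 74 mm tall, about 55 g; origin at the centre of its underside, z up. Straight-sided glass from 0 to 57 mm height, slightly narrower domed metal cap above that.
- shaker_2: one of the two glass salt shakers standing alone on the worktop, not in the stand; 27 mm diameter, 74 mm tall, about 55 g; origin at the centre of its underside, z up. Straight-sided glass from 0 to 57 mm height, slightly narrower domed metal cap above that.
- shaker_in_a: glass salt shaker already standing in pocket bay_a of the stand; 27 mm diameter, 74 mm tall, about 55 g; origin at the centre of its underside, z up. Straight-sided glass from 0 to 57 mm height, slightly narrower domed metal cap above that.
- shaker_in_d: glass salt shaker already standing in pocket bay_d of the stand; 27 mm diameter, 74 mm tall, about 55 g; origin at the centre of its underside, z up. Straight-sided glass from 0 to 57 mm height, slightly narrower domed metal cap above that.
- ramekin: bystander: ribbed white round dish, 68 mm across, 36 mm high; origin at the centre of its underside.
- tape_roll: bystander: roll of packing tape lying flat, 67 mm across, 37 mm high; origin at the centre of its underside.
- cup: bystander: small cup with a handle, 70 x 92 x 50 mm; origin under its middle.

How it is judged:
By the outcome, as a careful person would: the job done as asked, in the order asked, and still so for the second after the job is handed in, while the arm keeps its last pose, push and grip.
It also fails if it takes over 70 s, if anything falls off the work surface, if the arm or the gripper's body presses on something with over 40 N, if the wrist force passes 120 N, or if a joint passes its speed limit or range.

## Working session

There is one attempt and no reset: what is moved stays moved. The work goes in short steps, Python scripts to look and compute and a tool call to move; the robot and the scene stay as the last step left them, time stands still between calls to the robot, and variables do not carry over. Pictures are saved under pics/ and viewed, and the job is handed in when it is done.

Besides the shell and the picture viewer there is one more tool, called after "Request:" as a command line: name --pt "numbers of a row" for each row, then --argument value for the rest. drive_tool: Moves the arm, as the interface text tells. Its arguments: {"type":"object","properties":{"steps":{"type":"array"}},"required":["steps"]}

```bash
mkdir -p pics; ls
cat > h.py <<'E'
import numpy as np,cv2
from bench import arm
def snap(n,f):
    s=arm.read_state(); p,d=arm.get_image(n); cv2.imwrite('pics/'+f+'.png',p); np.savez('pics/'+f,p=p,d=d,pos=s['position'],rot=s['ee_rot']); return s,p,d
def cam2world(n,s=None):
    c=arm.camera_params(n)
    if n!='wrist': return np.array(c['K']),np.linalg.inv(np.array(c['world_to_cam']))
    from scipy.spatial.transform import Rotation as R
    T=np.eye(4);T[:3,:3]=R.from_quat(s['ee_rot']).as_matrix();T[:3,3]=s['position']
    return np.array(c['K']),T@np.array(c['mount'])
def cloud(n,d,s=None):
    K,M=cam2world(n,s); v,u=np.mgrid[:d.shape[0],:d.shape[1]]
    X=np.stack([(u-K[0,2])/K[0,0]*d,-(v-K[1,2])/K[1,1]*d,-d,np.ones_like(d)],-1)@M.T
    X=X[...,:3]; X[d<=0]=np.nan; return X
E
python3 - <<'E'
from h import *
print(arm.read_state())
for n in('scene','top','wrist'):
    print(n,arm.camera_params(n)); snap(n,n+'0')
E
```

```text
pics
{'clock': 0.0, 'joints': array([ 1.50959851e+00,  3.85537224e-01,  6.67035535e-03, -4.80604193e-04,
       -1.19401063e+00, -2.58582935e-01]), 'joint_vel': array([-0.00040731,  0.0012477 ,  0.00064305, -0.00023481, -0.0002167 ,
       -0.00193503]), 'joint_efforts': array([-1.08749988e-03, -3.92288303e+01,  1.88398898e+01,  4.18604761e+00,
       -4.69316772e-03, -5.01479050e-06]), 'position': array([196.28854521, 592.77915419, 230.25341124]), 'ee_rot': array([ 9.87230066e-01, -1.59297408e-01, -1.19734832e-04,  1.05753105e-03]), 'contact_force': array([-0.45812558, -0.53608878,  0.39787509]), 'wrist_torque': array([ 0.04002007,  0.00537166, -0.03823709]), 'gripper_width': 85.5847517291355}
scene {'K': array([[429.41512603,   0.        , 264.97312786],
       [  0.        , 429.41512603, 192.54959526],
       [  0.        ,   0.        ,   1.        ]]), 'world_to_cam': array([[ 8.80059831e-01, -4.74809994e-01,  7.08263186e-03,
        -4.01652942e+02],
       [ 3.10248438e-01,  5.86208894e-01,  7.48401657e-01,
        -2.11022231e+02],
       [-3.59500488e-01, -6.56440860e-01,  
[... 469 characters left out ...]
8687e+02],
       [-9.33619402e-02, -7.62117905e-03,  9.95603066e-01,
        -1.22451659e+03],
       [ 0.00000000e+00,  0.00000000e+00,  0.00000000e+00,
         1.00000000e+00]])}
wrist {'K': array([[272.55276946,   0.        , 251.81490927],
       [  0.        , 272.55276946, 193.38134884],
       [  0.        ,   0.        ,   1.        ]]), 'mount': array([[ 2.70767010e-05,  9.61620166e-01,  2.74384138e-01,
         7.05990095e+01],
       [ 9.99999998e-01, -3.94200977e-05,  3.94718879e-05,
         1.14546652e+00],
       [ 4.87732129e-05,  2.74384136e-01, -9.61620166e-01,
        -1.43741039e+02],
       [ 0.00000000e+00,  0.00000000e+00,  0.00000000e+00,
         1.00000000e+00]])}
```

View pics/top0.png

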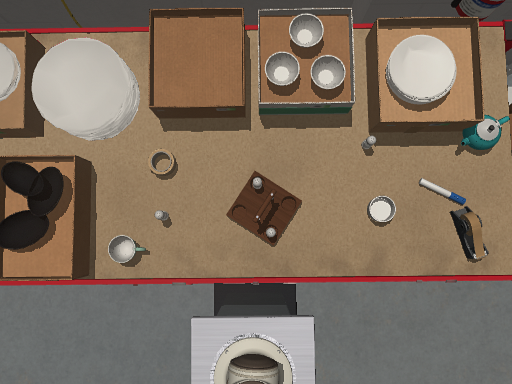

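View pics/scene0.png

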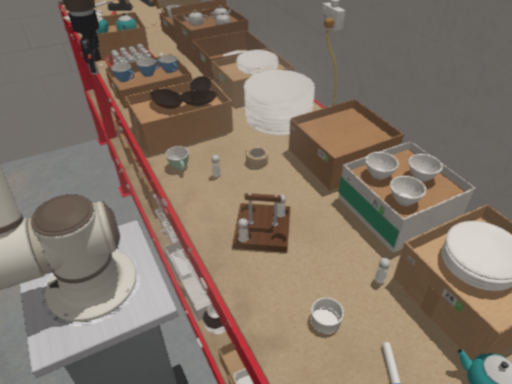

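View pics/wrist0.png

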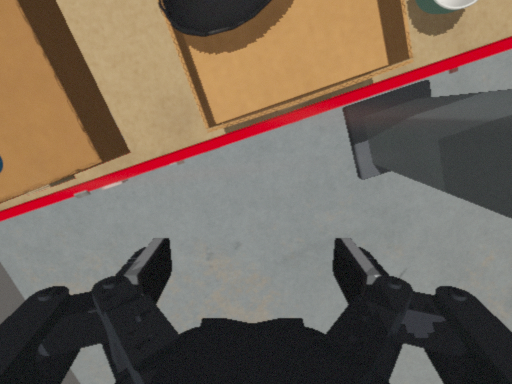

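The top view shows the loose shakers at about (161,216) and (369,143), and the stand at about (264,208) turned roughly 35°. The ramekin, tape roll and cup are at (381,209), (162,162) and (124,249). Next I'll measure these from depth.

```bash
python3 - <<'E'
from h import *
for n in('top','scene'):
    z=np.load(f'pics/{n}0.npz'); X=cloud(n,z['d'])
    np.save(f'pics/X{n}',X)
X=np.load('pics/Xtop.npy')
def reg(u0,u1,v0,v1,zl,zh,nm):
    r=X[v0:v1,u0:u1].reshape(-1,3); r=r[(r[:,2]>zl)&(r[:,2]<zh)]
    print(nm,len(r),np.round(np.nanmedian(r,0),1),np.round(r.min(0)),np.round(r.max(0)))
reg(195,225,200,260,-30,30,'table'); reg(340,352,210,250,-30,30,'tableR')
reg(145,180,205,230,60,90,'sL'); reg(355,380,130,155,60,90,'sR')
reg(355,380,130,155,20,90,'sR all');reg(145,180,205,230,20,90,'sL all')
reg(225,305,170,250,66,90,'caps');reg(225,305,170,250,105,140,'bar');reg(225,305,170,250,12,30,'block')
reg(360,400,190,230,15,60,'ram');reg(145,180,145,180,15,60,'tape');reg(105,150,230,270,15,70,'cup')
reg(365,490,15,135,20,200,'boxR')
reg(150,480,277,284,-50,200,'rail')
# components
m=(X[...,2]>66)&(X[...,2]<90)
for nm,lo,hi in(('caps',66,90),('bar',105,135)):
    m=np.zeros(X.shape[:2],np.uint8); s=np.s_[165:255,220:310]; m[s]=((X[s][...,2]>lo)&(X[s][...,2]<hi))
    k,l=cv2.connectedComponents(m)
    for i in range(1,k):
        r=X[l==i]
        if len(r)>5: print(nm,len(r),np.round(r.mean(0),1),np.round((r.max(0)+r.min(0))/2,1))
r=X[165:255,220:310].reshape(-1,3); b=r[(r[:,2]>14)&(r[:,2]<28)]
print(cv2.minAreaRect(b[:,:2].astype(np.float32)))
b=r[(r[:,2]>105)&(r[:,2]<135)]; print(cv2.minAreaRect(b[:,:2].astype(np.float32)))
E
python3 - <<'E'
import cv2
p=cv2.imread('pics/top0.png'); cv2.imwrite('pics/topz.png',cv2.resize(p[160:260,210:320],None,fx=5.5,fy=5.5,interpolation=cv2.INTER_CUBIC))
E
```

```text
table 1795 [376.5 105.6   0.4] [298.  68.  -8.] [454. 145.   9.]
tableR 476 [ 371.7 -250.5    1.3] [ 321. -267.   -6.] [ 423. -234.    8.]
sL 73 [414.7 225.1  70.3] [402. 216.  61.] [425. 236.  78.]
sR 69 [ 594.7 -307.6   72. ] [ 585. -319.   60.] [ 606. -298.   79.]
sR all 128 [ 593.4 -305.5   65.5] [ 584. -340.   20.] [ 630. -297.   79.]
sL all 108 [412.6 222.3  67.8] [401. 214.  21.] [425. 236.  78.]
caps 140 [429.5 -35.3  77.6] [357. -63.  69.] [505. -10.  84.]
bar 193 [431.4 -35.8 122. ] [391. -63. 109.] [470.  -9. 127.]
block 2168 [430.5 -35.8  22.8] [ 334. -134.   12.] [527.  61.  30.]
ram 188 [ 426.2 -351.8   34.2] [ 392. -372.   15.] [ 456. -304.   43.]
tape 337 [552.  229.7  35.5] [519. 195.  16.] [586. 262.  43.]
cup 389 [328.1 337.6  36.5] [296. 267.  15.] [364. 358.  55.]
boxR 13082 [ 746.6 -437.5   94.7] [ 606. -618.   20.] [ 917. -315.  148.]
rail 1897 [ 243.4 -106.2   -0.5] [ 232. -591.  -29.] [254. 263.   8.]
caps 70 [492.8 -19.4  77.1] [493.4 -19.9  76.4]
caps 70 [366.8 -52.3  77.5] [367.2 -51.9  77. ]
bar 193 [430.5 -36.  121.8] [430.5 -36.  118.3]
((431.0740661621094, -36.500885009765625), (146.0287322998047, 138.48146057128906), 56.599952697753906)
((430.78814697265625, -36.057830810546875), (11.918001174926758, 91.63497161865234), 56.582847595214844)
```

View pics/topz.png

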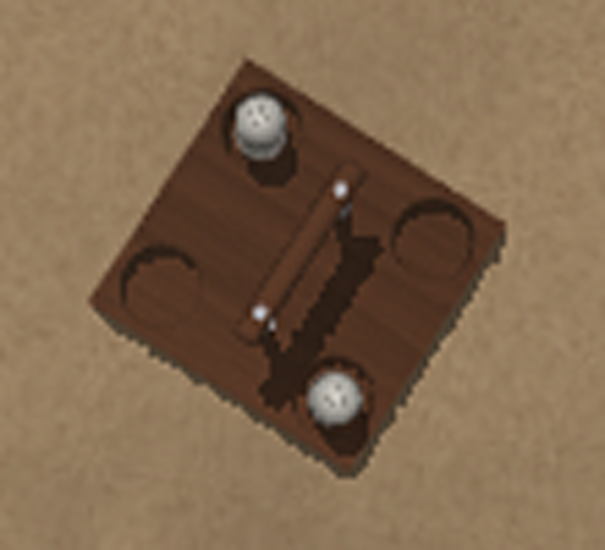

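The stand is centred at about (431,−36) with its x axis at −33.4°. The heights match the given sizes: bar 122, caps 77–80. That puts empty bay_b at (441,−100) and bay_c at (421,28). Next I'll check the box clearance near the right shaker, and the scene-camera agreement.

Run:
```python
from h import *
X=np.load('pics/Xtop.npy')
for c in((380,127),(378,118),(375,118),(372,110),(372,90),(380,124),(420,126)): print(c,np.round(X[c[1],c[0]]))
r=X.reshape(-1,3); m=(r[:,2]>50)&(r[:,1]<-320)&(r[:,1]>-420)&(r[:,0]>610)&(r[:,0]<800)
b=r[m]; print('box min x',np.round(b[b[:,0].argmin()]),'max y',np.round(b[b[:,1].argmax()]))
m=(r[:,2]>50)&(r[:,1]>-280)&(r[:,1]<0)&(r[:,0]>560)&(r[:,0]<800); b=r[m]; print('midbox min x',np.round(b[:,0].min()),'min y',np.round(b[:,1].min()),'h',np.round(np.percentile(b[:,2],98)))
m=(r[:,2]>50)&(r[:,1]>380)&(r[:,0]>230)&(r[:,0]<560); b=r[m]; print('left box',np.round(b.min(0)),np.round(b.max(0)))
S=np.load('pics/Xscene.npy').reshape(-1,3)
for c in((414,226),(595,-308),(493,-20),(367,-52)):
    m=(np.hypot(S[:,0]-c[0],S[:,1]-c[1])<22)&(S[:,2]>62)&(S[:,2]<90); b=S[m]; print(c,m.sum(),np.round(np.median(b,0),1),np.round(b.min(0)),np.round(b.max(0)))
m=(abs(S[:,0]-431)<60)&(abs(S[:,1]+36)<60)&(S[:,2]>107)&(S[:,2]<132);print(np.round(np.median(S[m],0),1),cv2.minAreaRect(S[m][:,:2].astype(np.float32)))
```

```text
(380, 127) [ 629. -333.   68.]
(378, 118) [ 642. -317.  112.]
(375, 118) [ 649. -318.   80.]
(372, 110) [ 676. -317.   55.]
(372, 90) [ 726. -317.   65.]
(380, 124) [ 630. -325.   96.]
(420, 126) [ 626. -428.   85.]
box min x [ 626. -417.   66.] max y [ 631. -320.  127.]
midbox min x 676.0 min y -261.0 h 142.0
left box [258. 419.  50.] [560. 613. 146.]
(414, 226) 43 [409.8 224.   69.8] [401. 215.  62.] [422. 237.  76.]
(595, -308) 81 [ 590.5 -309.3   71.1] [ 584. -318.   63.] [ 604. -296.   76.]
(493, -20) 40 [492.8 -24.9  74. ] [480. -30.  62.] [502.  -8.  83.]
(367, -52) 81 [362.5 -55.3  75.3] [354. -62.  63.] [377. -42.  83.]
[428.6 -36.8 119.7] ((428.2901306152344, -34.844303131103516), (14.598517417907715, 89.25), 55.34930419921875)
```

Request:
drive_tool --pt "0 0 0 8.08 0.0854" --pt "0 0 0 8.08 0.0854" --pt "0 0 0 8.08 0.0854" --pt "0 0 0 8.08 0.0854" --pt "0 0 0 8.08 0.0854" --pt "0 0 0 8.08 0.0854" --pt "0 0 0 8.08 0.0854" --pt "0 0 0 8.08 0.0854" --pt "0 0 0 8.08 0.0854" --pt "0 0 0 8.08 0.0854" --pt "0 0 0 8.08 0.0854" --pt "0 0 0 8.08 0.0854" --pt "0 0 0 8.08 0.0854" --pt "0 0 0 0 0.0854"

```text
clock: 1.55
position: [196.4, 593.1, 230.9]
ee_rot: [-0.474, 0.88, -0.0, -0.0]
contact_force: [-0.2, -0.3, -0.8]
gripper_width: 85.5
```

Request:
drive_tool --pt "0.0133 -0.0274 0 0 0.0854" --pt "0.0133 -0.0274 0 0 0.0854" --pt "0.0133 -0.0274 0 0 0.0854" --pt "0.0133 -0.0274 0 0 0.0854" --pt "0.0133 -0.0274 0 0 0.0854" --pt "0.0133 -0.0274 0 0 0.0854" --pt "0.0133 -0.0274 0 0 0.0854" --pt "0.0133 -0.0274 0 0 0.0854" --pt "0.0133 -0.0274 0 0 0.0854" --pt "0.0133 -0.0274 0 0 0.0854" --pt "0.0133 -0.0274 0 0 0.0854" --pt "0.0133 -0.0274 0 0 0.0854" --pt "0.0133 -0.0274 0.02 0 0.0854" --pt "0.0133 -0.0274 0.03 0 0.0854" --pt "0 0 0 0 0.0854" --pt "0 0 0 0 0.0854"

```text
clock: 3.15
position: [414.7, 226.2, 181.1]
ee_rot: [-0.475, 0.88, -0.0, -0.0]
contact_force: [-0.3, 0.4, 1.2]
gripper_width: 85.4
```

Run:
```python
from h import *
s,p,d=snap('wrist','w1'); print(s['position'],s['ee_rot'],s['contact_force'])
X=cloud('wrist',d,s); r=X.reshape(-1,3)
m=(np.hypot(r[:,0]-414,r[:,1]-226)<35)
for lo,hi in((-20,10),(20,55),(62,90)):
    b=r[m&(r[:,2]>lo)&(r[:,2]<hi)]
    if len(b): print(lo,len(b),np.round(np.median(b,0),1),np.round(b.min(0)),np.round(b.max(0)))
```

```text
[414.69855044 226.24606719 181.05431903] [-4.74760312e-01  8.80114979e-01 -3.37596182e-04 -3.95222337e-04] [-0.26378057  0.43419724  1.23766025]
-20 1878 [406.8 217.9   1.2] [379. 191.  -1.] [449. 261.  10.]
20 178 [409.1 218.7  38.9] [403. 216.  20.] [423. 231.  54.]
62 440 [414.  226.6  72.1] [404. 217.  62.] [426. 240.  76.]
```

View pics/w1.png

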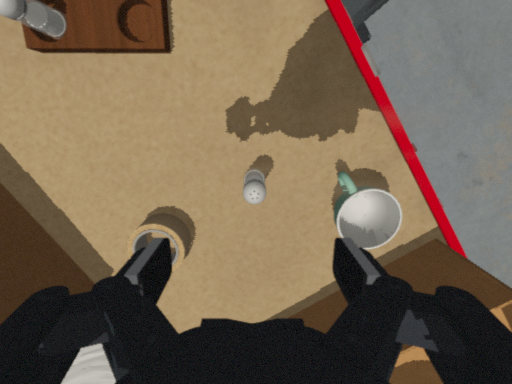

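The wrist view shows the left shaker at (254,187), which works out to about (414.5,227). The cup and tape roll are clear of the fingers. I'm descending with the jaws partly closed, offset 4 mm away from the side where the stand's bar will be.

Request:
drive_tool --pt "-0.0045 0.0006 0.02 0 0.06" --pt "0 0 0.025 0 0.06" --pt "0 0 0.025 0 0.06" --pt "0 0 0.025 0 0.06" --pt "0 0 0.025 0 0.06" --pt "0 0 0.02 0 0.06" --pt "0 0 0.014 0 0.06" --pt "0 0 0 0 0.06" --pt "0 0 0 0 0.015" --pt "0 0 0 0 0.015" --pt "0 0 0 0 0.015" --pt "0 0 0 0 0.015" --pt "0 0 0 0 0.015" --pt "0 0 0 0 0.015"

```text
clock: 4.6
position: [417.1, 232.0, 28.7]
ee_rot: [-0.475, 0.88, 0.001, 0.002]
contact_force: [-2.3, 2.0, 5.7]
gripper_width: 21.8
```

Request:
drive_tool --pt "0 0 0 0 0.015" --pt "0 0 0 0 0.015"

```text
clock: 4.8
position: [417.1, 232.0, 28.7]
ee_rot: [-0.475, 0.88, 0.001, 0.002]
contact_force: [-2.7, 2.3, 5.9]
gripper_width: 21.8
```

Run:
```python
from h import *
s,p,d=snap('wrist','w2'); print(s['position'],s['gripper_width'],s['contact_force'],s['wrist_torque'])
s2,p2,d2=snap('scene','s2'); cv2.imwrite('pics/s2z.png',cv2.resize(p2[100:230,110:300],None,fx=4,fy=4))
```

```text
[417.10237326 232.00665895  28.68452636] 21.77063631425195 [-2.67719899  2.34641867  5.87041652] [ 0.53196422  0.88047029 -0.01480039]
```

View pics/w2.png

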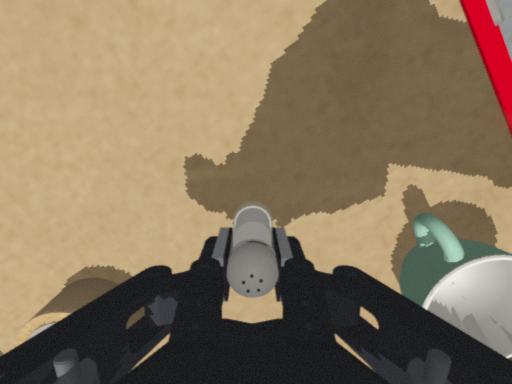

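View pics/s2z.png

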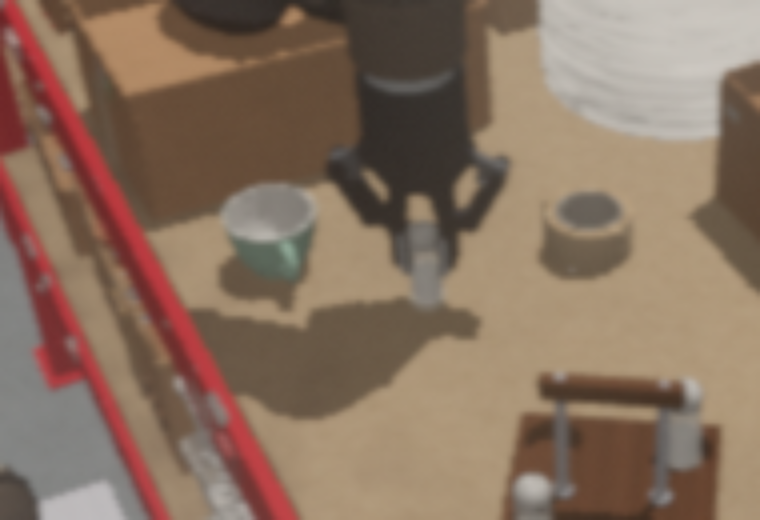

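It's gripped: upright between the pads at (252,255) in the wrist view. I'll lift and check it.

Request:
drive_tool --pt "0 0 -0.01 0 0.015" --pt "0 0 -0.025 0 0.015" --pt "0 0 -0.03 0 0.015" --pt "0 0 -0.03 0 0.015" --pt "0 0 -0.03 0 0.015" --pt "0 0 0 0 0.015" --pt "0 0 0 0 0.015"

```text
clock: 5.6
position: [416.3, 230.7, 153.1]
ee_rot: [-0.474, 0.88, 0.0, 0.001]
contact_force: [-1.6, -0.7, -1.1]
gripper_width: 22.0
```

Run:
```python
from h import *
s,p,d=snap('wrist','w3'); print(s['position'],s['ee_rot'],s['gripper_width'],s['contact_force'],s['wrist_torque'])
s2,p2,d2=snap('scene','s3'); cv2.imwrite('pics/s3z.png',cv2.resize(p2[60:210,110:300],None,fx=4,fy=4))
# shaker in tool frame
K,_=cam2world('top'); c=arm.camera_params('wrist');K=np.array(c['K']);M=np.array(c['mount'])
v,u=np.mgrid[:384,:512]
T=(np.stack([(u-K[0,2])/K[0,0]*d,-(v-K[1,2])/K[1,1]*d,-d,np.ones_like(d)],-1)@M.T)[...,:3]
b=T[195:300,225:282].reshape(-1,3)
for lo in range(-60,70,10):
    q=b[(b[:,2]>lo)&(b[:,2]<lo+10)]
    if len(q)>5: print(lo,len(q),np.round(np.median(q,0),1),np.round(q.min(0),1),np.round(q.max(0),1))
```

```text
[416.2628406  230.73799627 153.12756389] [-4.74144341e-01  8.80446682e-01  4.78929040e-04  7.45155483e-04] 22.042874009203828 [-1.64663966 -0.70391374 -1.11642349] [-0.05105132  0.02740075 -0.02642421]
-50 1723 [  6.7  -1.  -44. ] [ -6.1 -11.9 -47.8] [ 15.4  11.5 -40. ]
-40 1040 [ 11.7   0.7 -37.8] [ -9.8 -13.4 -40. ] [ 16.1  12.2 -30. ]
-30 532 [ 12.8  -0.6 -24.8] [-10.7 -14.4 -30. ] [ 15.9  13.3 -20. ]
-20 498 [ 13.2  -0.6 -15.3] [  7.9 -15.4 -20. ] [ 16.5  14.2 -10. ]
-10 349 [14.3 -1.1 -5.9] [  8.8 -15.8 -10. ] [16.7 14.8 -0.1]
0 253 [15.1 -1.1  4.9] [  6.4 -13.7   0. ] [17.1 10.9  9.9]
10 228 [15.5 -1.4 14.6] [  6.9 -13.8  10. ] [17.6 11.5 20. ]
20 104 [15.9 -0.4 22.9] [  6.  -14.1  20. ] [17.7 11.8 27.3]
```

View pics/w3.png

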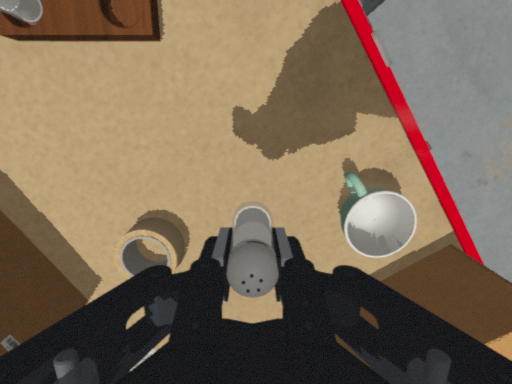

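View pics/s3z.png

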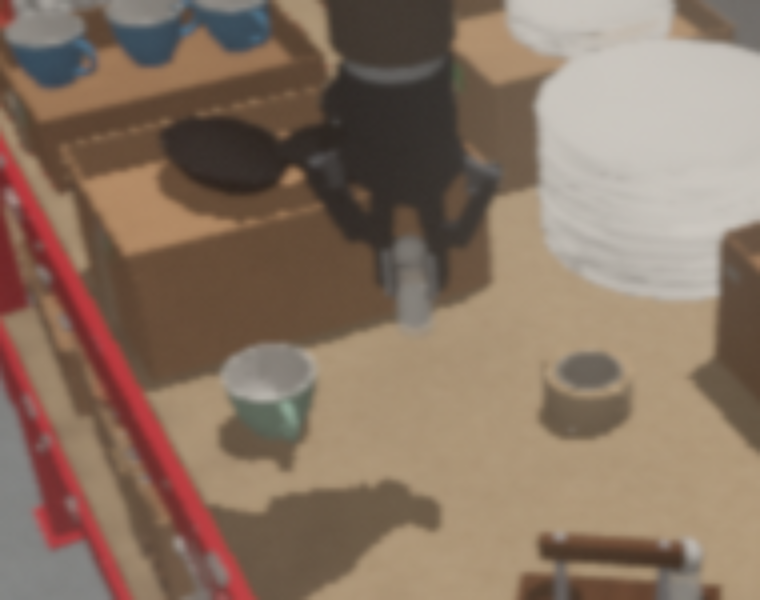

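The shaker is held upright, with its bottom at about tool x +4, y −0.7. I'm moving it over bay_c.

Request:
drive_tool --pt "0.01 -0.007 0 0 0.015" --pt "0.02 -0.014 0 0 0.015" --pt "0.02 -0.0144 0 0 0.015" --pt "0.02 -0.0142 0 0 0.015" --pt "0.02 -0.0142 0 0 0.015" --pt "0.02 -0.0142 0 0 0.015" --pt "0.02 -0.0142 0 0 0.015" --pt "0.02 -0.0142 0 0 0.015" --pt "0.0117 -0.008 0 0 0.015" --pt "0 0 0.03 0 0.015" --pt "0 0 0.02 0 0.015" --pt "0 0 0 0 0.015" --pt "0 0 0 0 0.015" --pt "0 0 0 0 0.015"

```text
clock: 7.1
position: [423.7, 33.1, 103.1]
ee_rot: [-0.475, 0.88, -0.0, 0.001]
contact_force: [-0.4, 0.2, -1.0]
gripper_width: 21.9
```

Run:
```python
from h import *
s,p,d=snap('wrist','w4'); print(s['position'],s['ee_rot'],s['gripper_width'],s['contact_force'])
X=cloud('wrist',d,s); r=X.reshape(-1,3)
m=(r[:,2]>15)&(r[:,2]<26)&(np.hypot(r[:,0]-431,r[:,1]+36)<110); print(cv2.minAreaRect(r[m][:,:2].astype(np.float32)))
m=(r[:,2]>115)&(r[:,2]<126)&(np.hypot(r[:,0]-431,r[:,1]+36)<60); print(m.sum(),cv2.minAreaRect(r[m][:,:2].astype(np.float32)))
```

```text
[423.65263505  33.09047054 103.0625993 ] [-4.74560711e-01  8.80222495e-01 -1.82906834e-04  6.76271393e-04] 21.900147322594876 [-0.41340566  0.23838774 -0.95631451]
((432.4807434082031, -34.90815734863281), (146.17942810058594, 138.75755310058594), 56.52442169189453)
5686 ((442.14324951171875, -18.115814208984375), (51.12567138671875, 91.36698913574219), 56.54475402832031)
```

View pics/w4.png

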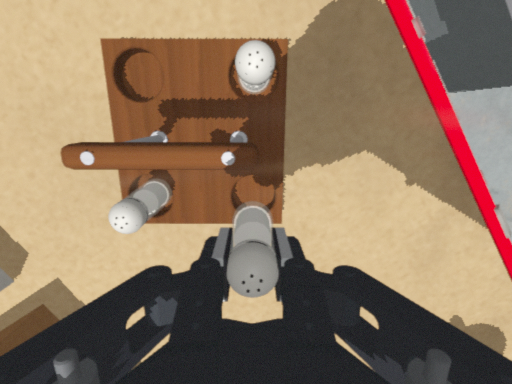

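The stand seen from the wrist (centre 432.5,−35) agrees with the top camera to within 2 mm, and the shaker is over the pocket at (255,195). I'm lowering it.

Request:
drive_tool --pt "0 0 0.02 0 0.015" --pt "0 0 0.02 0 0.015" --pt "0 0 0.012 0 0.015" --pt "0 0 0.006 0 0.015" --pt "0 0 0.004 0 0.015" --pt "0 0 0.003 0 0.015" --pt "0 0 0 0 0.015" --pt "0 0 0 0 0.015"

```text
clock: 7.95
position: [423.4, 33.1, 37.7]
ee_rot: [-0.474, 0.88, -0.0, 0.001]
contact_force: [0.2, 0.2, -0.8]
gripper_width: 21.8
```

Run:
```python
from h import *
s,p,d=snap('wrist','w5'); print(s['position'],s['contact_force'],s['wrist_torque'])
s2,p2,d2=snap('scene','s5'); cv2.imwrite('pics/s5z.png',np.hstack([cv2.resize(p2[130:260,190:310],None,fx=3.3,fy=3.3),cv2.resize(p,(400,429))]))
```

```text
[423.38773632  33.10851006  37.74674892] [ 0.241328    0.17333337 -0.82910887] [ 0.00168003 -0.00844292 -0.03223187]
```

View pics/s5z.png

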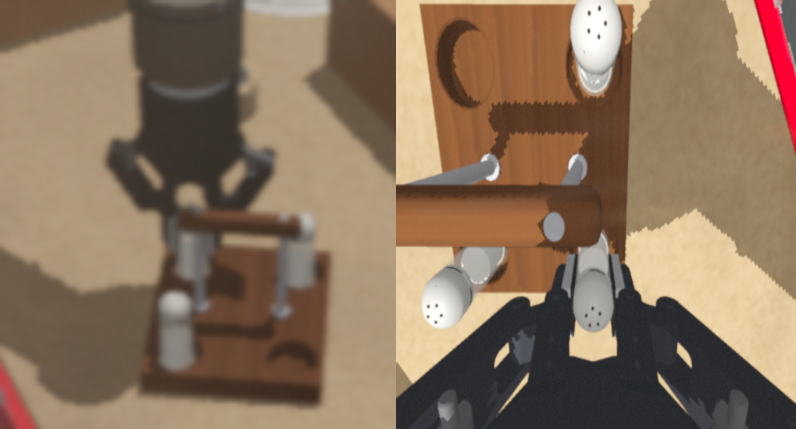

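No contact force yet, and the bottom is already below the pocket rim. I'll lower the last 3 mm and release.

Request:
drive_tool --pt "0 0 0.0015 0 0.015" --pt "0 0 0.0015 0 0.015" --pt "0 0 0 0 0.015"

```text
clock: 8.35
position: [423.2, 33.0, 34.7]
ee_rot: [-0.475, 0.88, -0.0, 0.0]
contact_force: [-1.6, -0.2, 3.1]
gripper_width: 21.8
```

Request:
drive_tool --pt "0 0 0 0 0.03" --pt "0 0 0 0 0.04" --pt "0 0 0 0 0.05" --pt "0 0 0 0 0.05" --pt "0 0 0 0 0.05" --pt "0 0 -0.015 0 0.05" --pt "0 0 -0.03 0 0.05" --pt "0 0 -0.03 0 0.05" --pt "0 0 -0.03 0 0.05" --pt "0 0 -0.03 0 0.05" --pt "0 0 0 0 0.05"

```text
clock: 9.45
position: [425.6, 33.9, 173.3]
ee_rot: [-0.475, 0.88, -0.001, 0.005]
contact_force: [-0.3, 0.1, -0.2]
gripper_width: 50.2
```

Run:
```python
from h import *
s,p,d=snap('wrist','w6'); print(s['position'],s['gripper_width'],s['contact_force'],s['joints'])
s2,p2,d2=snap('scene','s6'); cv2.imwrite('pics/s6z.png',np.hstack([cv2.resize(p2[130:260,190:310],None,fx=3.3,fy=3.3),cv2.resize(p,(400,429))]))
```

```text
[425.60119247  33.86823463 173.28704822] 50.19011813345826 [-0.27694652  0.13864298 -0.23645701] [ 0.46388866  0.09683453 -0.54365485  0.00142422 -0.92082133 -1.04614366]
```

View pics/s6z.png

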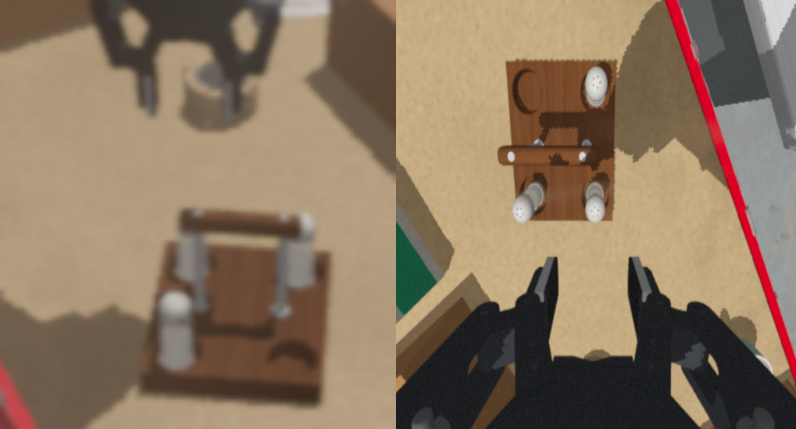

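Shaker 1 stands in bay_c, with its cap near (595,208) in the right-hand panel. Now over to the right shaker, turning the tool to yaw 163° so the gripper body clears the box wall.

Request:
drive_tool --pt "0 0 -0.02 8.18 0.05" --pt "0 0 -0.02 8.18 0.05" --pt "0 0 0 8.18 0.05" --pt "0 0 0 8.18 0.05" --pt "0 0 0 8.18 0.05" --pt "0 0 0 8.18 0.05" --pt "0 0 0 8.18 0.05" --pt "0 0 0 8.18 0.05" --pt "0 0 0 8.18 0.05" --pt "0 0 0 0 0.05"

```text
clock: 10.55
position: [422.2, 32.7, 207.8]
ee_rot: [0.148, 0.989, -0.001, -0.001]
contact_force: [0.3, 0.4, 0.1]
gripper_width: 50.2
```

Request:
drive_tool --pt "-0.021 -0.0218 0 0 0.05" --pt "-0.021 -0.0218 0 0 0.05" --pt "-0.021 -0.0218 0 0 0.05" --pt "-0.021 -0.0218 0 0 0.05" --pt "-0.021 -0.0218 0 0 0.05" --pt "-0.021 -0.0218 0 0 0.05" --pt "-0.021 -0.0218 0 0 0.05" --pt "-0.021 -0.0218 0 0 0.05" --pt "-0.021 -0.0218 0 0 0.05" --pt "-0.021 -0.0218 0 0 0.05" --pt "-0.021 -0.0218 0 0 0.05" --pt "-0.021 -0.0218 0 0 0.05" --pt "0 0 0 0 0.05" --pt "0 0 0 0 0.05"

```text
clock: 11.95
position: [587.0, -291.1, 207.3]
ee_rot: [0.147, 0.989, 0.0, -0.002]
contact_force: [-1.1, 0.9, 0.2]
gripper_width: 50.1
```

Run:
```python
from h import *
s,p,d=snap('wrist','w7'); print(s['position'],s['ee_rot'],s['gripper_width'],s['joints'])
X=cloud('wrist',d,s); r=X.reshape(-1,3)
m=(np.hypot(r[:,0]-595,r[:,1]+308)<28)
for lo,hi in((-20,10),(20,55),(60,90)):
    b=r[m&(r[:,2]>lo)&(r[:,2]<hi)&(r[:,0]<618)]
    if len(b): print(lo,len(b),np.round(np.median(b,0),1),np.round(b.min(0)),np.round(b.max(0)))
for y in range(-400,-300,10):
    b=r[(abs(r[:,1]-y)<5)&(r[:,0]>618)&(r[:,0]<660)&(r[:,2]>30)]
    if len(b): print(y,len(b),b.min(0).round(),b.max(0).round(),np.round(b[b[:,2]>b[:,2].max()-8].min(0)))
```

```text
[ 586.99268661 -291.09437752  207.25987151] [ 1.47219097e-01  9.89102401e-01  3.46684352e-04 -1.69040509e-03] 50.12252231937932 [-2.14210254e-01  4.53722660e-01  5.61537869e-02 -5.06144283e-04
 -1.17664689e+00 -1.65190363e+00]
-20 870 [ 586.3 -301.7    1.3] [ 567. -336.   -1.] [ 618. -280.    9.]
20 158 [ 587.9 -303.6   39.7] [ 585. -320.   20.] [ 602. -296.   55.]
60 374 [ 595.5 -307.5   71.9] [ 586. -320.   60.] [ 609. -297.   76.]
-400 210 [ 629. -405.   31.] [ 631. -395.  125.] [ 629. -405.  125.]
-390 63 [ 629. -395.   31.] [ 631. -385.   61.] [ 629. -395.   53.]
-380 24 [ 630. -385.   31.] [ 631. -376.   59.] [ 630. -385.   52.]
-370 32 [ 630. -375.   30.] [ 660. -365.   91.] [ 658. -366.   90.]
-360 138 [ 630. -365.   30.] [ 660. -355.   93.] [ 651. -365.   89.]
-350 319 [ 627. -355.   31.] [ 660. -345.  127.] [ 630. -349.  120.]
-340 425 [ 627. -345.   31.] [ 660. -335.  128.] [ 630. -345.  120.]
-330 403 [ 630. -335.   30.] [ 660. -325.  128.] [ 630. -335.  120.]
-320 753 [ 630. -325.   30.] [ 660. -316.  127.] [ 630. -325.  120.]
```

View pics/w7.png

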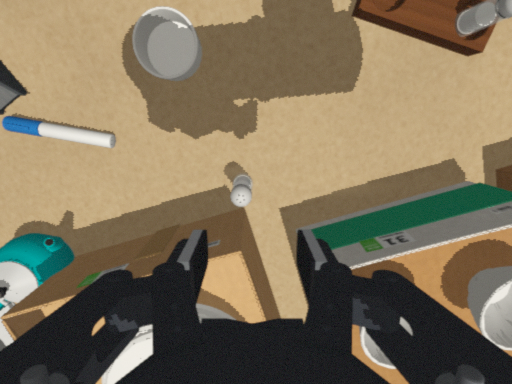

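Run:
```python
from h import *
d=np.load('pics/w7.npz')['d']
c=arm.camera_params('wrist');K=np.array(c['K']);M=np.array(c['mount'])
v,u=np.mgrid[:384,:512]
T=(np.stack([(u-K[0,2])/K[0,0]*d,-(v-K[1,2])/K[1,1]*d,-d,np.ones_like(d)],-1)@M.T)[...,:3]
for vv in range(310,384,8): print(vv,[tuple(np.round(T[vv,uu]).astype(int)) for uu in(200,225,250,275,300)])
b=T.reshape(-1,3)
b=b[(b[:,2]<-20)&(b[:,2]>-130)&(abs(b[:,0])<70)]
for lo in range(-130,-20,10):
    q=b[(b[:,2]>lo)&(b[:,2]<=lo+10)]
    if len(q): print(lo,len(q),q.min(0).round(),q.max(0).round())
```

```text
310 [(np.int64(-127), np.int64(-55), np.int64(96)), (np.int64(-143), np.int64(-32), np.int64(116)), (np.int64(-143), np.int64(-3), np.int64(116)), (np.int64(-189), np.int64(31), np.int64(173)), (np.int64(-216), np.int64(72), np.int64(205))]
318 [(np.int64(-128), np.int64(-54), np.int64(87)), (np.int64(9), np.int64(-9), np.int64(-73)), (np.int64(-154), np.int64(-3), np.int64(116)), (np.int64(-181), np.int64(29), np.int64(148)), (np.int64(9), np.int64(14), np.int64(-74))]
326 [(np.int64(16), np.int64(-15), np.int64(-85)), (np.int64(9), np.int64(-9), np.int64(-77)), (np.int64(9), np.int64(-2), np.int64(-77)), (np.int64(8), np.int64(6), np.int64(-76)), (np.int64(10), np.int64(13), np.int64(-79))]
334 [(np.int64(16), np.int64(-14), np.int64(-87)), (np.int64(10), np.int64(-9), np.int64(-81)), (np.int64(10), np.int64(-2), np.int64(-81)), (np.int64(10), np.int64(5), np.int64(-81)), (np.int64(10), np.int64(12), np.int64(-82))]
342 [(np.int64(18), np.int64(-13), np.int64(-92)), (np.int64(10), np.int64(-8), np.int64(-83)), (np.int64(10), np.int64(-2), np.int64(-83)), (np.int64(10), np.int64(5),
[... 906 characters left out ...]
p.int64(4), np.int64(-93)), (np.int64(19), np.int64(9), np.int64(-101))]
382 [(np.int64(19), np.int64(-11), np.int64(-102)), (np.int64(10), np.int64(-7), np.int64(-95)), (np.int64(12), np.int64(-2), np.int64(-97)), (np.int64(10), np.int64(4), np.int64(-96)), (np.int64(18), np.int64(8), np.int64(-102))]
-110 1641 [  17.  -22. -104.] [  21.   19. -100.]
-100 8794 [   3.  -64. -100.] [ 21.  63. -90.]
-90 11451 [ -9. -66. -90.] [ 18.  65. -80.]
-80 7729 [-14. -65. -80.] [ 17.  62. -70.]
-70 5082 [-13. -62. -70.] [ 17.  59. -60.]
-60 4757 [-14. -60. -60.] [ 13.  57. -50.]
-50 1132 [-11. -55. -50.] [ 14.  51. -40.]
-40 883 [-12. -40. -40.] [ 11.  37. -30.]
-30 796 [-12. -40. -30.] [ 11.  37. -20.]
```

The wall is at x≈629.5 with its top at 127, and the shaker is at (597,−308.5). The wrist view shows it at (241,190). The gripper body near that level is narrow (|x|≤21), so an 8 mm offset away from the wall is safe.

Request:
drive_tool --pt "-0.0067 -0.0138 0 0 0.055" --pt "0 0 0.02 0 0.055" --pt "0 0 0.025 0 0.055" --pt "0 0 0.025 0 0.055" --pt "0 0 0.025 0 0.055" --pt "0 0 0.02 0 0.055" --pt "0 0 0 0 0.055" --pt "0 0 0 0 0.055"

```text
clock: 12.8
position: [590.3, -306.1, 94.9]
ee_rot: [0.147, 0.989, -0.0, 0.0]
contact_force: [0.4, -0.7, 0.2]
gripper_width: 54.6
```

Run:
```python
from h import *
s,p,d=snap('wrist','w8'); print(s['position'],s['ee_rot'],s['gripper_width'],s['contact_force'])
X=cloud('wrist',d,s); r=X.reshape(-1,3)
m=(np.hypot(r[:,0]-595,r[:,1]+308)<28)
for lo,hi in((20,55),(60,90)):
    b=r[m&(r[:,2]>lo)&(r[:,2]<hi)&(r[:,0]<618)]
    if len(b): print(lo,len(b),np.round(np.median(b,0),1),np.round(b.min(0)),np.round(b.max(0)))
```

```text
[ 590.2650566  -306.10965399   94.86596441] [ 1.47031804e-01  9.89131717e-01 -2.90093890e-04  1.06148789e-04] 54.610096597047175 [ 0.35928768 -0.67759701  0.19056177]
20 470 [ 587.2 -305.1   39.4] [ 585. -320.   20.] [ 598. -296.   55.]
60 949 [ 594.1 -307.4   71.8] [ 586. -320.   60.] [ 609. -297.   76.]
```

View pics/w8.png

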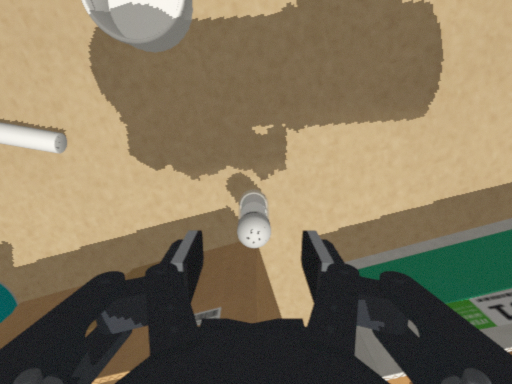

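Request:
drive_tool --pt "0 0 0.02 0 0.055" --pt "0 0 0.02 0 0.055" --pt "0 0 0.016 0 0.055" --pt "0 0 0.01 0 0.055" --pt "0 0 0 0 0.055" --pt "0 0 0 0 0.015" --pt "0 0 0 0 0.015" --pt "0 0 0 0 0.015" --pt "0 0 0 0 0.015" --pt "0 0 0 0 0.015" --pt "0 0 0 0 0.015"

```text
clock: 13.95
position: [591.1, -306.3, 29.9]
ee_rot: [0.147, 0.989, -0.0, 0.001]
contact_force: [0.1, 1.2, 5.5]
gripper_width: 21.9
```

Request:
drive_tool --pt "0.001 0 -0.01 0 0.015" --pt "0.002 0 -0.02 0 0.015" --pt "0 0 -0.03 0 0.015" --pt "0 0 -0.03 0 0.015" --pt "0 0 -0.03 0 0.015" --pt "0 0 0 0 0.015" --pt "0 0 0 0 0.015"

```text
clock: 14.65
position: [586.9, -304.9, 149.0]
ee_rot: [0.148, 0.989, 0.0, 0.0]
contact_force: [0.2, 0.6, -0.9]
gripper_width: 22.0
```

```bash
cat > tool.py <<'E'
from h import *
def toolview(f):
    s,p,d=snap('wrist',f); print(s['position'],s['ee_rot'],s['gripper_width'],s['contact_force'],s['wrist_torque'])
    c=arm.camera_params('wrist');K=np.array(c['K']);M=np.array(c['mount'])
    v,u=np.mgrid[:384,:512]
    T=(np.stack([(u-K[0,2])/K[0,0]*d,-(v-K[1,2])/K[1,1]*d,-d,np.ones_like(d)],-1)@M.T)[...,:3]
    b=T[195:300,225:282].reshape(-1,3)
    for lo in range(-60,60,10):
        q=b[(b[:,2]>lo)&(b[:,2]<lo+10)]
        if len(q)>5: print(lo,len(q),np.round(np.median(q,0),1),np.round(q.min(0),1),np.round(q.max(0),1))
    return s,p,d
E
python3 - <<'E'
from tool import *
toolview('w9')
E
```

```text
[ 586.89077839 -304.93779633  148.95403311] [1.47903421e-01 9.89001665e-01 2.87065480e-04 4.49777185e-04] 22.04839849009434 [ 0.18785311  0.62078524 -0.89311421] [-0.01012504  0.08133421 -0.01812552]
-50 983 [ -2.3  -1.1 -42.7] [ -9.2 -11.2 -46. ] [  6.6  11.4 -40. ]
-40 1233 [  2.4   0.2 -37.6] [-11.5 -13.5 -40. ] [ 10.9  12.2 -30. ]
-30 614 [  3.8  -0.6 -24.9] [ -3.6 -14.5 -30. ] [ 10.9  13.1 -20. ]
-20 600 [  4.1  -1.1 -15.3] [ -3.8 -15.4 -20. ] [ 10.7  14.3 -10. ]
-10 407 [ 4.4 -1.1 -5.8] [ -2.3 -15.8 -10. ] [10.7 14.6 -0. ]
0 274 [ 4.4 -1.   4.8] [ -1.8 -12.6   0. ] [6.1 9.9 9.7]
10 242 [ 4.6 -1.  15.1] [ -2.7 -13.3  10. ] [ 6.6 10.6 20. ]
20 141 [ 4.9 -1.  23.3] [ -2.9 -13.6  20.2] [ 6.7 11.5 28.3]
```

View pics/w9.png

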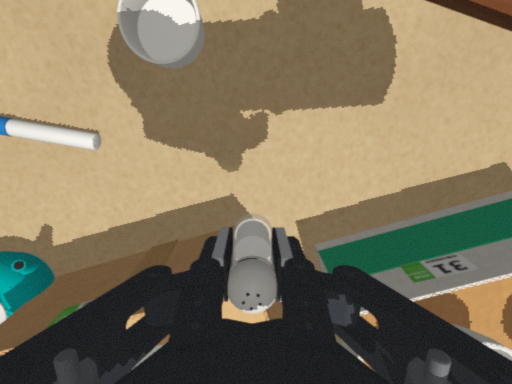

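Shaker 2 is held upright, with its bottom centre at tool x −6.8, y −1. I'm turning back to the stand's yaw and moving over bay_b.

Request:
drive_tool --pt "0 0 0 -8.18 0.015" --pt "0 0 0 -8.18 0.015" --pt "0 0 0 -8.18 0.015" --pt "0 0 0 -8.18 0.015" --pt "0 0 0 -8.18 0.015" --pt "0 0 0 -8.18 0.015" --pt "0 0 0 -8.18 0.015" --pt "0 0 0 -8.18 0.015" --pt "0 0 0 -8.18 0.015" --pt "0 0 0 0 0.015"

```text
clock: 15.7
position: [586.1, -304.8, 146.2]
ee_rot: [-0.474, 0.88, 0.001, -0.001]
contact_force: [0.0, 0.5, -0.8]
gripper_width: 21.9
```

Request:
drive_tool --pt "-0.0071 0.0196 0 0 0.015" --pt "-0.0071 0.0196 0 0 0.015" --pt "-0.0071 0.0196 0 0 0.015" --pt "-0.0071 0.0196 0 0 0.015" --pt "-0.0071 0.0196 0 0 0.015" --pt "-0.0071 0.0196 0 0 0.015" --pt "-0.0071 0.0196 0 0 0.015" --pt "-0.0071 0.0196 0 0 0.015" --pt "-0.0071 0.0196 0 0 0.015" --pt "-0.0071 0.0196 0 0 0.015" --pt "-0.0071 0.0196 0 0 0.015" --pt "-0.0068 0.0191 0 0 0.015" --pt "0 0 0 0 0.015" --pt "0 0 0 0 0.015"

```text
clock: 17.1
position: [437.7, -105.1, 148.1]
ee_rot: [-0.474, 0.881, 0.0, -0.0]
contact_force: [-0.1, 0.7, -1.0]
gripper_width: 21.8
```

Run:
```python
from tool import *
s,p,d=toolview('w10')
X=cloud('wrist',d,s); r=X.reshape(-1,3)
m=(r[:,2]>15)&(r[:,2]<26)&(np.hypot(r[:,0]-431,r[:,1]+36)<110); print(m.sum(),cv2.minAreaRect(r[m][:,:2].astype(np.float32)))
s2,p2,d2=snap('top','t10'); X=cloud('top',d2); r=X.reshape(-1,3)
m=(r[:,2]>115)&(r[:,2]<128)&(np.hypot(r[:,0]-431,r[:,1]+36)<55); print(m.sum(),cv2.minAreaRect(r[m][:,:2].astype(np.float32)))
cv2.imwrite('pics/t10z.png',np.hstack([cv2.resize(p2[150:260,210:320],(384,384)),p[:, 60:444]]))
```

```text
[ 437.69555567 -105.10500266  148.09851552] [-4.73932332e-01  8.80561226e-01  2.41981067e-06 -2.67604474e-04] 21.808802329053023 [-0.06143212  0.68689517 -0.99347788] [ 0.03068903 -0.01192658  0.0241911 ]
-50 976 [ -0.6  -1.  -42.8] [ -7.4 -11.2 -45.9] [  8.4  11.4 -40. ]
-40 1227 [  4.1   0.7 -37.6] [ -9.8 -13.4 -40. ] [ 12.6  12.3 -30. ]
-30 616 [  5.5  -0.6 -24.8] [ -1.8 -14.4 -30. ] [ 12.6  13.3 -20. ]
-20 602 [  5.8  -0.5 -15.3] [ -1.7 -15.4 -20. ] [ 12.3  14.3 -10. ]
-10 412 [ 6.1 -1.1 -5.8] [ -0.5 -15.8 -10. ] [12.4 14.7 -0. ]
0 265 [ 6.  -1.1  4.8] [ -0.2 -12.7   0.1] [ 7.8  9.8 10. ]
10 236 [ 6.3 -1.1 14.8] [ -0.8 -13.3  10. ] [ 8.1 10.6 20. ]
20 143 [ 6.6 -1.1 23.1] [-57.1 -13.7  20. ] [ 8.5 15.6 28.7]
7119 ((423.9020690917969, -46.79695129394531), (117.58389282226562, 138.78167724609375), 56.5024299621582)
3 ((392.0261535644531, -16.536319732666016), (0.9868784546852112, 5.332005500793457), 26.180803298950195)
```

View pics/t10z.png

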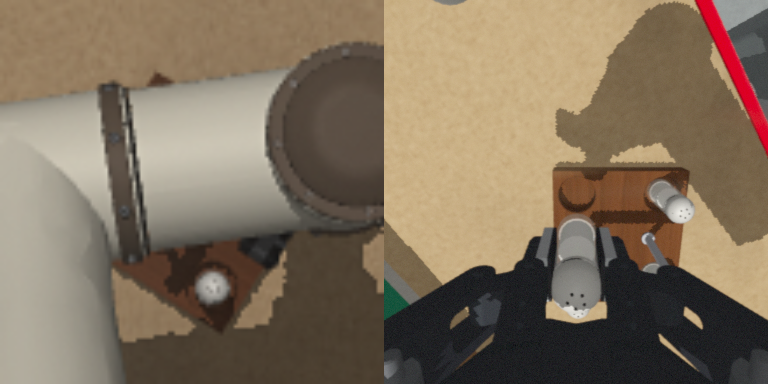

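bay_b is visible just ahead of the shaker. The wrist estimate puts the stand centre at (431.7,−34.9). I need a −2.2 / +0.7 mm correction, then I'll lower.

Request:
drive_tool --pt "-0.0022 0.0007 0 0 0.015" --pt "0 0 0.02 0 0.015" --pt "0 0 0.025 0 0.015" --pt "0 0 0.02 0 0.015" --pt "0 0 0 0 0.015" --pt "0 0 0 0 0.015"

```text
clock: 17.8
position: [438.9, -103.2, 83.4]
ee_rot: [-0.474, 0.88, -0.0, -0.0]
contact_force: [0.2, 0.1, 0.4]
gripper_width: 21.9
```

Run:
```python
from tool import *
s,p,d=toolview('w11')
```

```text
[ 438.92164316 -103.19311574   83.41377409] [-4.74200457e-01  8.80416857e-01 -8.81862749e-05 -2.76750991e-04] 21.861457199371028 [0.23670685 0.08456523 0.41063782] [-0.0324011  -0.01248835 -0.03627387]
-50 987 [ -0.5  -1.  -42.7] [ -7.7 -11.2 -45.9] [  8.2  11.5 -40. ]
-40 1204 [  4.    0.7 -37.6] [ -9.7 -13.5 -40. ] [ 12.8  12.2 -30. ]
-30 629 [  5.5  -0.6 -24.9] [ -2.  -14.4 -30. ] [ 12.6  13.3 -20. ]
-20 593 [  5.7  -0.5 -15.3] [ -1.7 -15.4 -20. ] [ 12.4  14.1 -10. ]
-10 421 [ 6.1 -1.1 -5.7] [ -0.6 -15.6 -10. ] [12.4 14.6 -0. ]
0 264 [ 6.1 -1.6  4.7] [ -0.5 -12.7   0. ] [8.2 9.8 9.9]
10 244 [ 6.3 -1.1 14.7] [-51.3 -13.2  10. ] [ 8.2 14.8 20. ]
20 142 [ 6.5 -1.7 23.1] [ -1.4 -13.6  20. ] [ 8.5 11.6 28.3]
50 161 [  2.9 -13.5  59.7] [-15.8 -22.7  58.8] [11.3 22.3 60. ]
```

View pics/w11.png

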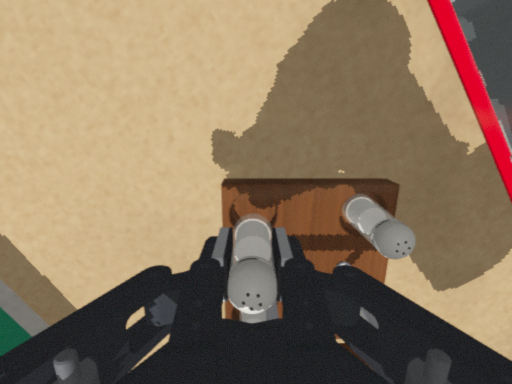

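Request:
drive_tool --pt "0 0 0.015 0 0.015" --pt "0 0 0.015 0 0.015" --pt "0 0 0.008 0 0.015" --pt "0 0 0.005 0 0.015" --pt "0 0 0.003 0 0.015" --pt "0 0 0 0 0.015"

```text
clock: 18.45
position: [438.7, -102.9, 37.5]
ee_rot: [-0.474, 0.88, -0.0, 0.0]
contact_force: [-0.4, -0.3, -0.7]
gripper_width: 22.0
```

Request:
drive_tool --pt "0 0 0.0015 0 0.015" --pt "0 0 0.001 0 0.015" --pt "0 0 0 0 0.015"

```text
clock: 18.75
position: [439.0, -102.9, 35.8]
ee_rot: [-0.475, 0.88, -0.0, 0.001]
contact_force: [-1.4, 0.7, 6.2]
gripper_width: 21.9
```

Contact at the pocket floor. Releasing, backing off 4 mm from the bar and retreating.

Request:
drive_tool --pt "0 0 0 0 0.03" --pt "0 0 0 0 0.04" --pt "0 0 0 0 0.05" --pt "0 0 0 0 0.05" --pt "0 0 0 0 0.05" --pt "0 0 -0.015 0 0.05" --pt "0 0 -0.03 0 0.05" --pt "0 0 -0.03 0 0.05" --pt "0 0 -0.03 0 0.05" --pt "0 0 -0.03 0 0.05" --pt "0 0 -0.03 0 0.05" --pt "0 0 0 0 0.05"

```text
clock: 19.95
position: [441.0, -103.0, 204.0]
ee_rot: [-0.475, 0.88, -0.002, 0.004]
contact_force: [0.2, 0.3, -1.0]
gripper_width: 50.5
```

Run:
```python
from h import *
s,p,d=snap('wrist','w12'); print(s['position'],s['gripper_width'],s['contact_force'],s['joints'])
s2,p2,d2=snap('scene','s12'); cv2.imwrite('pics/s12z.png',np.hstack([cv2.resize(p2[130:260,190:310],None,fx=3.3,fy=3.3),cv2.resize(p,(400,429))]))
X=cloud('wrist',d,s); r=X.reshape(-1,3)
m=(r[:,2]>115)&(r[:,2]<128)&(np.hypot(r[:,0]-431,r[:,1]+36)<55); print(m.sum(),cv2.minAreaRect(r[m][:,:2].astype(np.float32)))
```

```text
[ 441.0349071  -102.9754409   203.99968662] 50.46104832249616 [ 0.21903002  0.34845805 -0.9801967 ] [ 0.13216249  0.10863655 -0.44199748  0.00157138 -1.01080993 -0.71446214]
863 ((432.0008239746094, -35.820377349853516), (12.017594337463379, 90.48873901367188), 56.93455123901367)
```

View pics/s12z.png

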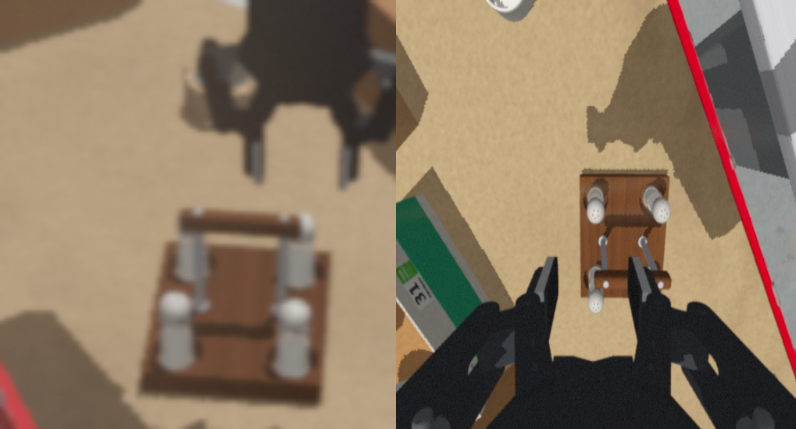

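All four shakers stand in the stand. Now I'm turning 90° to straddle the bar, whose centre is at (432,−35.8).

Request:
drive_tool --pt "0 0 0 -8.18 0.06" --pt "0 0 0 -8.18 0.06" --pt "0 0 0 -8.18 0.06" --pt "0 0 0 -8.18 0.06" --pt "0 0 0 -8.18 0.06" --pt "0 0 0 -8.18 0.06" --pt "0 0 0 -8.18 0.06" --pt "0 0 0 -8.18 0.06" --pt "0 0 0 -8.18 0.06" --pt "0 0 0 -8.18 0.06" --pt "0 0 0 -8.18 0.06" --pt "0 0 0 0 0.06" --pt "-0.0112 -0.0128 0 0 0.06" --pt "-0.0112 -0.0128 0 0 0.06" --pt "-0.0112 -0.0128 0 0 0.06" --pt "-0.0111 -0.0127 0.02 0 0.06" --pt "0 0 0.01 0 0.06" --pt "0 0 0 0 0.06" --pt "0 0 0 0 0.06"

```text
clock: 21.95
position: [429.3, -36.1, 169.6]
ee_rot: [0.958, -0.288, -0.0, 0.0]
contact_force: [-0.2, -0.6, 0.2]
gripper_width: 60.2
```

Run:
```python
from h import *
s,p,d=snap('wrist','w13'); print(s['position'],s['ee_rot'],s['gripper_width'],s['contact_force'])
X=cloud('wrist',d,s); r=X.reshape(-1,3)
for lo,hi in((116,130),(15,26)):
    m=(r[:,2]>lo)&(r[:,2]<hi)&(np.hypot(r[:,0]-431,r[:,1]+36)<(55 if lo>50 else 115)); print(m.sum(),cv2.minAreaRect(r[m][:,:2].astype(np.float32)))
```

```text
[429.26236434 -36.12651919 169.60445447] [ 9.57685629e-01 -2.87815692e-01 -3.71144119e-04  4.75161435e-04] 60.15333171409422 [-0.20630987 -0.58191753  0.23758202]
1783 ((432.35833740234375, -34.39762878417969), (11.435641288757324, 91.52008056640625), 56.65606689453125)
11024 ((431.49603271484375, -34.08222961425781), (146.59976196289062, 137.39602661132812), 56.546783447265625)
```

View pics/w13.png

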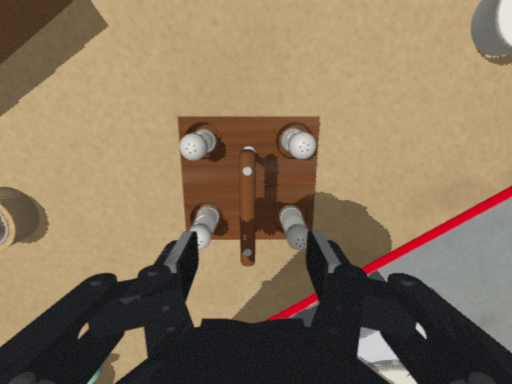

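Request:
drive_tool --pt "0.0017 -0.0025 0 0 0.06" --pt "0 0 0.02 0 0.06" --pt "0 0 0.02 0 0.06" --pt "0 0 0.02 0 0.06" --pt "0 0 0.01 0 0.06" --pt "0 0 0.0055 0 0.06" --pt "0 0 0 0 0.06" --pt "0 0 0 0 0.0" --pt "0 0 0 0 0.0" --pt "0 0 0 0 0.0" --pt "0 0 0 0 0.0" --pt "0 0 0 0 0.0" --pt "0 0 0 0 0.0" --pt "0 0 0 0 0.0" --pt "0 0 0 0 0.0"

```text
clock: 23.5
position: [432.7, -34.3, 95.0]
ee_rot: [0.958, -0.287, 0.001, -0.0]
contact_force: [-0.3, 3.0, 5.1]
gripper_width: 10.9
```

Run:
```python
from h import *
s,p,d=snap('wrist','w14'); print(s['position'],s['gripper_width'],s['contact_force'],s['wrist_torque'])
s2,p2,d2=snap('scene','s14'); cv2.imwrite('pics/s14z.png',np.hstack([cv2.resize(p2[130:260,190:310],None,fx=3.3,fy=3.3),cv2.resize(p,(400,429))]))
```

```text
[432.66371089 -34.25027436  94.97508675] 10.938769518274766 [-0.28921435  3.01650858  5.12873678] [ 0.59000551  0.27073892 -0.03602485]
```

View pics/s14z.png

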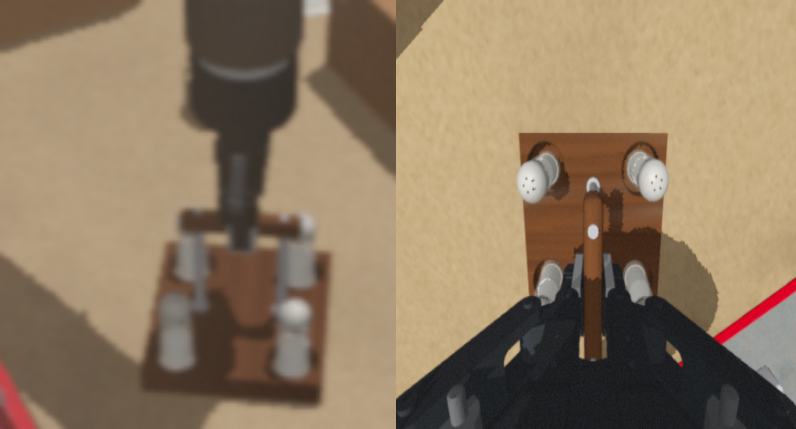

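The bar is gripped centrally at 10.9 mm width. I'll lift gently by a small amount first, then check it's level.

Request:
drive_tool --pt "0 0 -0.002 0 0.0" --pt "0 0 -0.004 0 0.0" --pt "0 0 -0.006 0 0.0" --pt "0 0 -0.006 0 0.0" --pt "0 0 -0.004 0 0.0" --pt "0 0 -0.002 0 0.0" --pt "0 0 0 0 0.0" --pt "0 0 0 0 0.0"

```text
clock: 24.4
position: [431.8, -34.5, 118.2]
ee_rot: [0.958, -0.287, -0.0, 0.0]
contact_force: [0.0, -0.3, -7.9]
gripper_width: 10.9
```

```bash
cat > lev.py <<'E'
from h import *
def lev(tag,z0):
    s,p,d=snap('wrist','w'+tag); print(s['position'],s['ee_rot'],s['gripper_width'],s['contact_force'],s['wrist_torque'])
    X=cloud('wrist',d,s); r=X.reshape(-1,3)
    m=(np.hypot(r[:,0]-432,r[:,1]+35)<100)&(abs(r[:,2]-z0)<9); b=r[m]
    A=np.c_[b[:,0]-432,b[:,1]+35,np.ones(len(b))]; c=np.linalg.lstsq(A,b[:,2],rcond=None)[0]
    for _ in range(5):
        e=abs(A@c-b[:,2])<2.5; c=np.linalg.lstsq(A[e],b[e,2],rcond=None)[0]
    print('block top tilt deg',np.degrees(c[:2]).round(2),'z',c[2].round(1),e.sum())
    s2,p2,d2=snap('scene','s'+tag); cv2.imwrite(f'pics/s{tag}z.png',np.hstack([cv2.resize(p2[100:260,170:330],(429,429)),cv2.resize(p,(400,429))]))
E
python3 - <<'E'
from lev import *
lev('15',46)
E
```

```text
[431.79035099 -34.5277207  118.19851573] [ 9.57845977e-01 -2.87282176e-01 -1.85358823e-04  2.46833567e-05] 10.893192008331342 [ 0.04733834 -0.27705606 -7.90312211] [-0.06127752  0.02090948  0.05954572]
block top tilt deg [-0.01 -0.  ] z 46.3 15349
```

View pics/s15z.png

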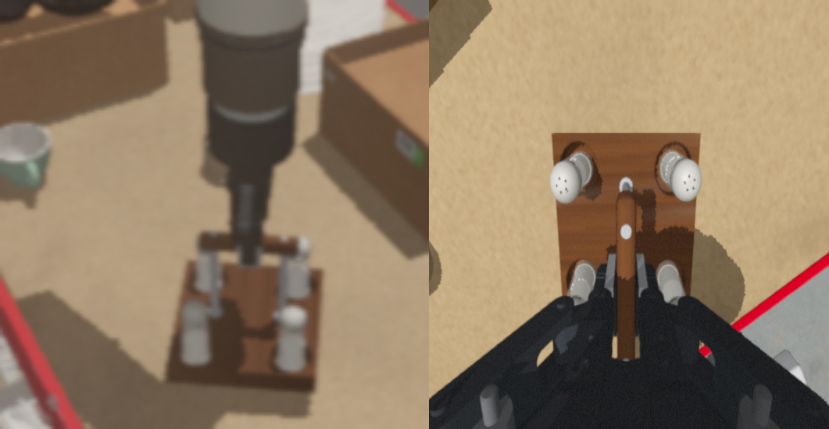

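The stand is level, 24 mm up, and the force matches its full weight. I'll continue to about 155 mm.

Request:
drive_tool --pt "0 0 -0.003 0 0.0" --pt "0 0 -0.006 0 0.0" --pt "0 0 -0.01 0 0.0" --pt "0 0 -0.013 0 0.0" --pt "0 0 -0.015 0 0.0" --pt "0 0 -0.015 0 0.0" --pt "0 0 -0.015 0 0.0" --pt "0 0 -0.015 0 0.0" --pt "0 0 -0.013 0 0.0" --pt "0 0 -0.01 0 0.0" --pt "0 0 -0.007 0 0.0" --pt "0 0 -0.005 0 0.0" --pt "0 0 -0.002 0 0.0" --pt "0 0 0 0 0.0" --pt "0 0 0 0 0.0" --pt "0 0 0 0 0.0" --pt "0 0 0 0 0.0" --pt "0 0 0 0 0.0"

```text
clock: 26.3
position: [431.9, -34.5, 247.1]
ee_rot: [0.958, -0.287, -0.0, 0.0]
contact_force: [-0.3, -0.5, -7.4]
gripper_width: 10.8
```

Run:
```python
from lev import *
lev('16',173)
X=cloud('top',snap('top','t16')[2])
for nm,u0,u1,v0,v1 in(('ram',360,400,190,230),('tape',145,180,145,180),('cup',105,150,230,270)):
    r=X[v0:v1,u0:u1].reshape(-1,3); r=r[(r[:,2]>15)&(r[:,2]<70)]
    print(nm,len(r),np.round(np.nanmedian(r,0),1),np.round(r.min(0)),np.round(r.max(0)))
```

```text
[431.94189644 -34.52590636 247.09537501] [ 9.57862845e-01 -2.87225878e-01 -2.20425734e-04  1.31043702e-04] 10.837299887806855 [-0.28281238 -0.50298405 -7.36293893] [ 0.0262523  -0.0077585   0.02127091]
block top tilt deg [-0.01 -0.01] z 175.2 15329
ram 186 [ 425.6 -353.3   34.8] [ 392. -373.   15.] [ 456. -305.   43.]
tape 342 [551.5 230.3  35.6] [520. 195.  15.] [585. 263.  44.]
cup 279 [321.4 345.3  33.4] [296. 296.  15.] [364. 359.  55.]
```

View pics/s16z.png

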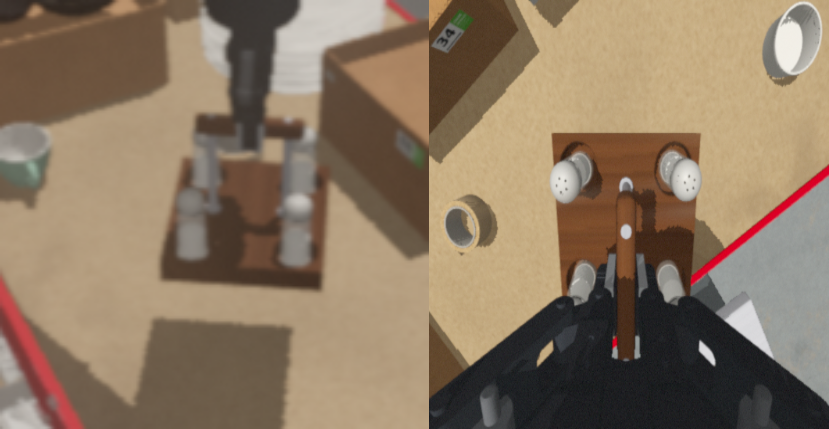

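The stand is level (tilt about 0.01°) with its underside at about 153 mm and all four shakers upright. The cup, ramekin and tape roll haven't moved. Handing in.

Run:
```python
from h import *
print(arm.job_done()); s=arm.read_state(); print(s['clock'],s['position'],s['gripper_width'])
```

```text
the job is handed in; nothing more can be done
None
the job is handed in; nothing more can be done
```

Both loose shakers are in the stand, one in bay_c and one in bay_b, released upright. I then took the stand by its bar and handed in while holding it up, at about 26.5 s on the robot's clock.

- **Stand:** the underside was about 153 mm above the worktop, tilted about 0.01° with all four shakers upright. The force reading was −7.4 N, about the full stand's weight, and the gripper width was steady at 10.8 mm.
- **Bystanders:** the ramekin, tape roll and cup body read the same as at the start to within about 2 mm. In the last top view fewer cup points were visible and its handle side did not show. I put that down to the arm blocking the view, because the scene view shows the cup where it was.
- **Disagreements:** the gripper read about 22 mm on the 27 mm shakers, but the pictures showed both held upright. The camera estimates of the stand's position differed by about 2 mm, within the calibration.
- **Not confirmed:** the state could not be read after hand-in, so I have no reading for the final second.

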